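Build two candle centrepieces on the florist's bench

ROBOT

A 6-joint arm with a two-finger parallel gripper is mounted at the origin on the work surface. World frame = base frame: x ahead of the robot, y to its left, z up, the work surface at z = 0. Lengths are in m, angles in rad, forces in N, time in s.
With the tool pointing down it reaches from about 0.275 to 1 m from the base axis. Payload 8.4 kg.
Tool frame: the origin (TCP) lies on the centre line of the jaws, within the pads' length; the fingertips stand 19 mm ahead of it and the grasp point (between the pads) is the TCP (env.tip_reach is the distance from the TCP to the fingertips, in m); z points along the fingers, y is the direction in which the jaws open and shut (so a half turn about z gives the same grasp; the last joint's range is limited). The gripper opens to 85 mm and grips with 20 to 120 N. Pads are 22 mm wide; open, the fingers measure 114 mm over their backs; the gripper's body (76 mm by 85 mm) begins 54 mm behind the grasp point. The pads swing forward as they close: fully open they stand 13 mm farther back than shut.
Start: joints at [1.112, 0.353, 1.633, -0, 1.155, -0.002], TCP at [0.276, 0.561, 0.25] pointing down, gripper open.
Joint ranges: [-2.63, 2.63], [-0.92, 2.1], [0.06, 2.66], [-1.3, 4.44], [0, 2.69], [-3.02, 3.02]. Speed limits (rad/s): [2.22, 2.22, 2.79, 3.14, 3.14, 3.14].

INTERFACE

Orientations are given as a unit quaternion [x, y, z, w].
In Python, from workcell import env, vision gives the robot as it stands. The module is installed in compiled form; this text tells all that it offers.
- The arm moves only by the tool jog_arm, never from a script. Its argument "moves" is a list of rows, each an object of numbers: "dx", "dy", "dz": the shift along the tool's x, y, z in cm; "yaw": the turn about the tool's z in degrees. A call has 1 to 10 rows; each row is the pose to reach, as a shift and turn from the pose measured when the call began, along the tool's axes at that moment; what a row does not reach only later rows make up. A row lasts 1/8 s, in which the tool goes at most 62.5 mm and 10.7 degrees, less where a joint would pass 70% of its speed; a pose out of reach is approached as far as the arm can. A call with a gripper value outside its range is refused whole. "claw" is the finger opening in cm, from 0 to 8.54, set as the call begins (left out, the last holds). The fingers move at their own pace and stop on an object; the grip force is fixed at half the most. Time passes only in rows, so rows that repeat a pose let the fingers close. It gives the time, the measured TCP pose, the force and the opening at its end, in the units of the state.
- env.state(): the state, without advancing time (a new reading comes with each control period).
- vision.read_camera(name): name is "scene" or "side" or "wrist"; returns (picture, depth): 384x512x3 uint8, red, green, blue; 384x512 float32, m along the optical axis (not along the pixel's ray), 0 where there is no reading.
- vision.camera_params(name): a dict with "mtx" (3x3 intrinsics, pixels), "D" ([k1, k2, p1, p2, k3] as OpenCV has them; the pictures are not rectified), "R" (3x3) and "t" (3): a world point X has camera coordinates R X + t. Camera axes: x right, y down, z forward; pixel columns grow to the right and rows downward; lengths in m; the calibration is good to about 2 mm. A picture is of the moment at which its call begins: read the wrist's pose just before it. camera_params takes no time and is no camera call; for the wrist camera it gives the pose at the moment of the call.
- env.hand_in(): hands the job in, once; it reports no verdict.
The state is a dict: "time_s": time; "joints": joint angles; "joint_velocities": joint speeds; "joint_efforts": joint torques, N m; "ee_pos": TCP position; "eef_rot": TCP orientation; "wrist_force": force on the tool from outside, world axes, zero at the start; "moment": the same for the moment, N m; "width": finger opening in m.
Only numpy, scipy, OpenCV 4.12 (cv2) and the standard library are available. Lean on these libraries where they do the work, as an engineer would, in place of code of your own. Each camera call takes 0.05 s, during which the arm holds its last target. There are 200 camera calls.

TASK

Make up two candle centrepieces: first stand the terracotta pot in the middle of the white marble disc and the white pot in the middle of the dark wooden disc; then, once both pots stand, put the yellow candle upright in the terracotta pot and the lilac candle upright in the white pot; last of all slip the blue ring over the yellow candle so that it lies flat on the terracotta pot's rim. Set everything down gently, without dropping it, and leave the phone, the tape roll and the wire stick where they lie.

Things in the scene. Friction and masses are not known exactly. Their poses are not given: they have to be found in the camera images.
- pot_terracotta_mid (a point): Terracotta (orange-brown) flower pot, open at the top: outside diameter 58 mm, height 55 mm, wall 5 mm (inside diameter 48 mm), floor 6 mm thick, about 0.2 kg, straight-sided. This point is on its axis, half-way up (27.5 mm above its underside); z is its axis, up
- pot_white_mid (a point): White glazed flower pot, open at the top: outside diameter 58 mm, height 55 mm, wall 5 mm (inside diameter 48 mm), floor 6 mm thick, about 0.2 kg, straight-sided. This point is on its axis, half-way up (27.5 mm above its underside); z is its axis, up
- candle_yellow_mid (a point): Yellow pillar candle, standing upright: diameter 30 mm, height 95 mm (plus a thin 7 mm wick), about 65 g. This point is on its axis, half-way up (47.5 mm above its underside); z is its axis, up. Standing in a pot, it shows 46 mm above the rim
- candle_lilac_mid (a point): Lilac (light purple) pillar candle, standing upright: diameter 30 mm, height 95 mm (plus a thin 7 mm wick), about 65 g. This point is on its axis, half-way up (47.5 mm above its underside); z is its axis, up. Standing in a pot, it shows 46 mm above the rim
- blue_ring_mid (a point): Blue glazed candle ring, lying flat: outside diameter 66 mm, hole 44 mm, height 14 mm, about 0.11 kg. It slips over a candle and lies flat on the pot's rim. This point is the centre of its hole, half-way up (7 mm above its underside); z is its axis, up or down
- stand_marble: White marble disc, a round display stand that does not move: diameter 110 mm, flat top 18 mm above the table. Its origin is the centre of its underside, on the table; z up
- stand_dark: Dark brown wooden disc, a round display stand that does not move: diameter 110 mm, flat top 18 mm above the table. Its origin is the centre of its underside, on the table; z up
- phone: Bystander: white phone with a black screen, lying flat, 148 x 72 x 9 mm, its origin at the centre of its underside, x along its length. To be left alone
- tape_roll: Bystander: roll of pale green florist's tape lying flat, diameter 72 mm, 13 mm high, its origin at the centre of its underside. To be left alone
- wire_stick: Bystander: gold wire wound on a flat wooden stick, lying down, 125 mm long, 18 mm wide, 14 mm high, its origin at the centre of its underside, x along its length. To be left alone
There are look-alikes about, which are no part of the job. There is more than one size of the part that bears candle_lilac_mid; the job needs the smaller.

How it is judged:
On the way, in this order (a step that is already met when the one before it is completed fails the run):
1. both pots stand upright on their own discs, still without candles (horizontal distance between pot_terracotta_mid and stand_marble below 0.015 m and z of pot_terracotta_mid in the frame of stand_marble between 0.0415 and 0.0495 m and angle between each of pot_terracotta_mid, pot_white_mid's own z axis and vertical below 0.1 rad and horizontal distance between pot_white_mid and stand_dark below 0.015 m and z of pot_white_mid in the frame of stand_dark between 0.0415 and 0.0495 m and horizontal distance between each of candle_yellow_mid, candle_lilac_mid and pot_terracotta_mid above 0.03 m and horizontal distance between each of candle_yellow_mid, candle_lilac_mid and pot_white_mid above 0.03 m), for 0.2 s.
2. both candles stand upright in their own pots, on the discs, the ring not yet over them (horizontal distance between pot_terracotta_mid and stand_marble below 0.015 m and z of pot_terracotta_mid in the frame of stand_marble between 0.0415 and 0.0495 m and angle between each of pot_terracotta_mid, pot_white_mid, candle_yellow_mid, candle_lilac_mid's own z axis and vertical below 0.1 rad and horizontal distance between pot_white_mid and stand_dark below 0.015 m and z of pot_white_mid in the frame of stand_dark between 0.0415 and 0.0495 m and horizontal distance between candle_yellow_mid and pot_terracotta_mid below 0.012 m and z of candle_yellow_mid in the frame of pot_terracotta_mid between 0.022 and 0.03 m and horizontal distance between candle_lilac_mid and pot_white_mid below 0.012 m and z of candle_lilac_mid in the frame of pot_white_mid between 0.022 and 0.03 m and horizontal distance between blue_ring_mid and pot_terracotta_mid above 0.03 m), for 0.2 s.
3. the blue ring is over the yellow candle, flat on the terracotta pot's rim (horizontal distance between blue_ring_mid and pot_terracotta_mid below 0.012 m and horizontal distance between blue_ring_mid and candle_yellow_mid below 0.012 m and z of blue_ring_mid in the frame of pot_terracotta_mid between 0.0305 and 0.0385 m and angle between the z axis of blue_ring_mid and the z axis of pot_terracotta_mid, either way round below 0.1 rad), for 0.2 s.
At the end, for the whole second after the job is handed in: Terracotta pot on marble, white pot on dark wood, centred within 15 mm; yellow candle in the terracotta pot, lilac in the white, on the floor; ring round the yellow candle, flat on the rim (all within 12 mm of the pot's axis, 4 mm in height, 0.1 rad of upright); all at rest (all of step 3 and horizontal distance between pot_terracotta_mid and stand_marble below 0.015 m and z of pot_terracotta_mid in the frame of stand_marble between 0.0415 and 0.0495 m and angle between each of pot_terracotta_mid, pot_white_mid, candle_yellow_mid, candle_lilac_mid's own z axis and vertical below 0.1 rad and horizontal distance between pot_white_mid and stand_dark below 0.015 m and z of pot_white_mid in the frame of stand_dark between 0.0415 and 0.0495 m and horizontal distance between candle_yellow_mid and pot_terracotta_mid below 0.012 m and z of candle_yellow_mid in the frame of pot_terracotta_mid between 0.022 and 0.03 m and horizontal distance between candle_lilac_mid and pot_white_mid below 0.012 m and z of candle_lilac_mid in the frame of pot_white_mid between 0.022 and 0.03 m and linear speed of each of pot_terracotta, pot_white, candle_yellow, candle_lilac, blue_ring below 0.02 m/s); the robot touches nothing.
It fails at once if the phone is moved by more than 20 mm (distance of phone from where it was at the start of the episode above 0.02 m).
It fails at once if the tape roll is moved by more than 20 mm (distance of tape_roll from where it was at the start of the episode above 0.02 m).
It fails at once if the wire stick is moved by more than 20 mm (distance of wire_stick from where it was at the start of the episode above 0.02 m).
It fails at once if a pot is dropped or thrown (faster than 0.8 m/s while untouched by the fingers) ((linear speed of pot_terracotta above 0.8 m/s and contact force between the fingers and pot_terracotta below 0.2 N) or (linear speed of pot_white above 0.8 m/s and contact force between the fingers and pot_white below 0.2 N)).
It fails at once if a candle or the blue ring is dropped or thrown (faster than 0.8 m/s while untouched by the fingers) ((linear speed of candle_yellow above 0.8 m/s and contact force between the fingers and candle_yellow below 0.2 N) or (linear speed of candle_lilac above 0.8 m/s and contact force between the fingers and candle_lilac below 0.2 N) or (linear speed of blue_ring above 0.8 m/s and contact force between the fingers and blue_ring below 0.2 N)).
It also fails if it takes over 125 s, if anything falls off the work surface, if the arm or the gripper's body presses on something with over 40 N, if the wrist force passes 120 N, or if a joint passes its speed limit or range.

## Working session

There is one attempt and no reset: what is moved stays moved. The work goes in short steps, Python scripts to look and compute and a tool call to move; the robot and the scene stay as the last step left them, time stands still between calls to the robot, and variables do not carry over. Pictures are saved under pics/ and viewed, about 12 in all and at most 16, crops included, and the job is handed in when it is done.

Besides the shell and the picture viewer there is one more tool, called after "Request:" in YAML: its name, and indented under it one key for each argument. jog_arm: Moves the arm, as the interface text tells. Its arguments: {"type":"object","properties":{"moves":{"type":"array","items":{"type":"object","properties":{"dx":{"type":"number"},"dy":{"type":"number"},"dz":{"type":"number"},"yaw":{"type":"number"}}}},"claw":{"type":"number"}},"required":["moves"]}

```bash
mkdir -p pics; cat > h.py <<'E'
import numpy as np, cv2
from workcell import env, vision
def shot(name, fn=None):
    p=vision.camera_params(name); im,d=vision.read_camera(name)
    if fn: cv2.imwrite('pics/'+fn, cv2.cvtColor(im,cv2.COLOR_RGB2BGR))
    np.savez('/tmp/'+name+'.npz',im=im,d=d,**{k:np.array(v) for k,v in p.items()})
    return im,d,p
def cloud(im,d,p):
    h,w=d.shape; u,v=np.meshgrid(np.arange(w),np.arange(h))
    n=cv2.undistortPoints(np.stack([u,v],-1).reshape(-1,1,2).astype(np.float64),np.array(p['mtx']),np.array(p['D'])).reshape(h,w,2)
    c=np.dstack([n[...,0]*d,n[...,1]*d,d])
    return (c-np.array(p['t']).ravel())@np.array(p['R'])
def load(name):
    z=np.load('/tmp/'+name+'.npz'); return z['im'],z['d'],z
E
python3 - <<'E'
from h import *
a=shot('scene')[0]; b=shot('side')[0]; c=shot('wrist')[0]
for n,i in zip(['scene','side','wrist'],[a,b,c]): cv2.imwrite(f'pics/{n}0.png',cv2.cvtColor(cv2.resize(i,None,fx=1.5,fy=1.5),cv2.COLOR_RGB2BGR))
print(env.state())
E
```

```text
{'time_s': 0.15, 'joints': array([ 1.11156590e+00,  3.53492745e-01,  1.63394984e+00,  7.24869179e-06,
        1.15518799e+00, -2.40084177e-03]), 'joint_velocities': array([ 0.00035342, -0.00150881, -0.0019113 ,  0.00134342,  0.00026158,
        0.00033284]), 'joint_efforts': array([ 2.98358318e-04, -6.05632424e+01, -3.42336810e+01, -6.77510570e-05,
        6.07443333e-03, -2.95145958e-05]), 'ee_pos': array([0.27554175, 0.56061225, 0.24973759]), 'eef_rot': array([ 2.26435173e-01,  9.74026100e-01, -5.04440422e-04, -1.21950814e-04]), 'wrist_force': array([-0.64676424, -0.42946437, -0.90216126]), 'moment': array([ 0.00723847,  0.0382766 , -0.03947967]), 'width': 0.08580280337060962}
```

View pics/scene0.png

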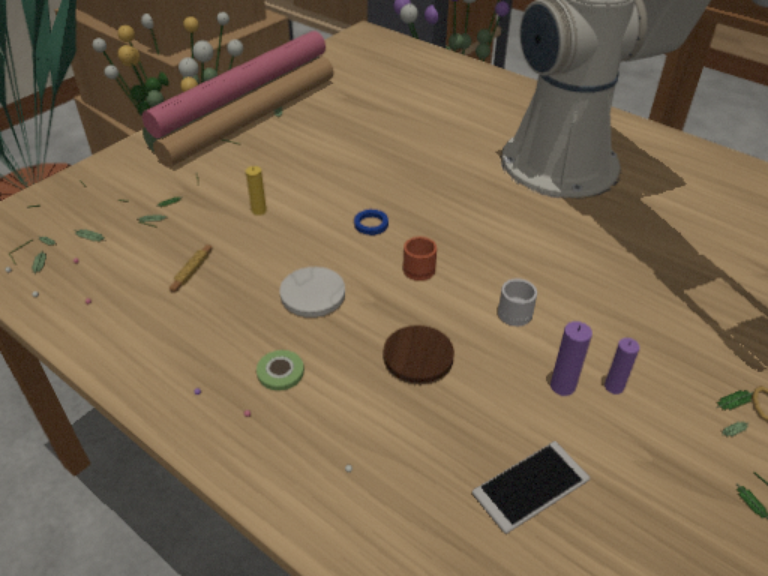

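View pics/side0.png

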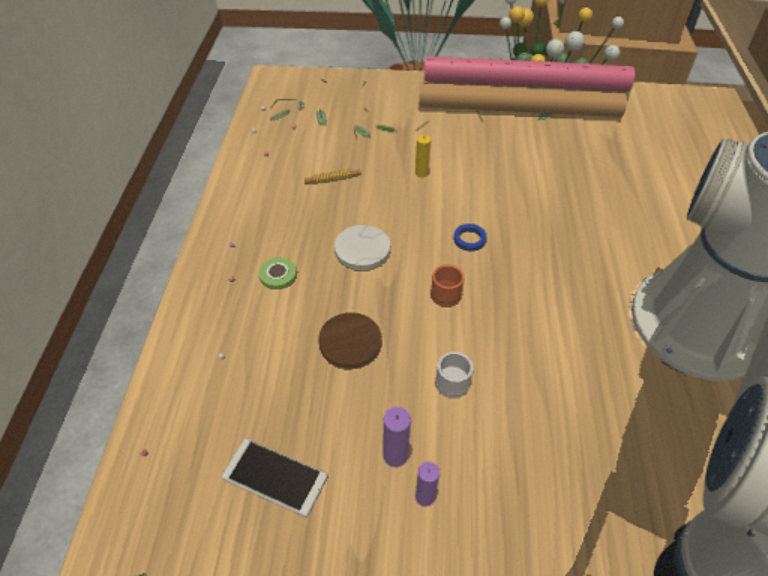

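The pictures show these, with pixels read off the 1.5x scene view:
- Lilac candidates: the large purple candle at (571,360) and the smaller one at (621,367). The job needs the smaller.
- Yellow candle at (257,190), with no twin. The wire stick at (191,268) is also yellowish.
- Ring at (371,222). The green tape roll at (280,370) is also a ring shape.
- Terracotta pot (420,258), white pot (517,302), marble disc (313,291), dark disc (418,354).

Next I'll measure them and check a close crop of the two lilac candles.

```bash
cat > meas.py <<'E'
from h import *
from scipy.optimize import least_squares
# name: scene px (1.5x), side px(1.5x), top height, radius
O={'terra':((420,258),(447,285),.055,.029),'white':((517,302),(454,375),.055,.029),'yel':((257,190),(423,157),.095,.015),
'lilS':((621,367),(428,485),.095,.015),'lilL':((571,360),(396,437),None,None),'ring':((371,222),(470,237),.014,.033),
'marble':((313,291),(362,247),.018,.055),'dark':((418,354),(350,340),.018,.055),'tape':((280,370),(278,272),.013,.036)}
C={n:cloud(*load(n)) for n in('scene','side')}
for o,(a,b,h,r) in O.items():
    for n,px in(('scene',a),('side',b)):
        P=C[n]; u,v=int(px[0]/1.5),int(px[1]/1.5)
        w=P[max(v-40,0):v+40,max(u-35,0):u+35].reshape(-1,3); w=w[(w[:,2]>.006)&(w[:,2]<.2)]
        c=np.median(P[v-4:v+5,u-4:u+5].reshape(-1,3),0)[:2]
        R=r or .03
        for _ in range(6):
            q=w[np.hypot(*(w[:,:2]-c).T)<R+.02]
            if h: q=q[abs(q[:,2]-h)<.006]
            if len(q)<5: break
            cc,rr=cv2.minEnclosingCircle(q[:,:2].astype(np.float32)); c=np.array(cc)
        print(o,n,len(q),c.round(4),'r',round(rr,4),'z98',np.percentile(q[:,2],98).round(4) if len(q) else 0)
E
python3 meas.py
python3 - <<'E'
from h import *
a=load('scene')[0][205:275,350:450]; b=load('side')[0][260:350,245:345]
a=cv2.resize(a,(400,280));b=cv2.resize(b,(400,360))
cv2.imwrite('pics/crop1.png',cv2.cvtColor(np.vstack([a,b]),cv2.COLOR_RGB2BGR)[:600])
E
```

```text
terra scene 127 [ 0.4651 -0.0244] r 0.031 z98 0.0565
terra side 138 [ 0.4619 -0.0254] r 0.0297 z98 0.0579
white scene 151 [0.4525 0.165 ] r 0.0308 z98 0.0562
white side 170 [0.4499 0.1627] r 0.0307 z98 0.0583
yel scene 64 [ 0.5234 -0.3685] r 0.0183 z98 0.0971
yel side 56 [ 0.5197 -0.3714] r 0.0162 z98 0.0989
lilS scene 124 [0.4902 0.362 ] r 0.0156 z98 0.098
lilS side 167 [0.4884 0.3613] r 0.0154 z98 0.0981
lilL scene 865 [0.5383 0.3005] r 0.0212 z98 0.1259
lilL side 743 [0.5194 0.3257] r 0.0497 z98 0.1256
ring scene 181 [ 0.4197 -0.1738] r 0.0357 z98 0.0162
ring side 192 [ 0.4148 -0.175 ] r 0.0355 z98 0.0189
marble scene 1074 [ 0.6312 -0.1253] r 0.0585 z98 0.02
marble side 843 [ 0.6298 -0.1273] r 0.057 z98 0.0219
dark scene 1363 [0.6306 0.0972] r 0.0568 z98 0.0203
dark side 1188 [0.6292 0.0953] r 0.0566 z98 0.0219
tape scene 643 [ 0.7855 -0.0499] r 0.0373 z98 0.0165
tape side 395 [ 0.7864 -0.0573] r 0.0437 z98 0.0169
```

View pics/crop1.png

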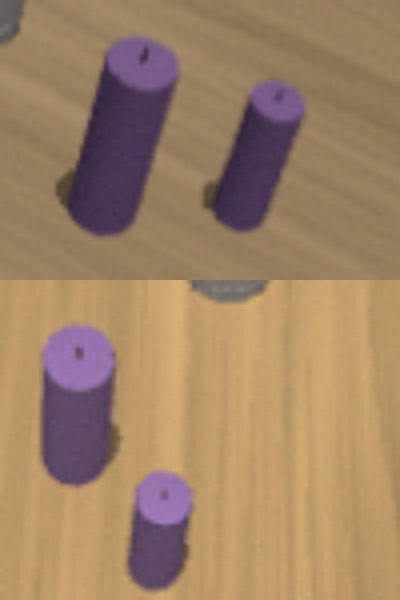

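The smaller lilac candle is on the right in the crop: top at about 95 mm, at (0.489, 0.362). The large one is about 125 mm tall. Averages of the two cameras: terracotta (0.4635,-0.025), white (0.451,0.164), marble (0.6305,-0.126), dark (0.630,0.096).

```bash
cat > go.py <<'E'
import sys
from h import *
from scipy.spatial.transform import Rotation as R
# usage: go.py x y z [x y z ...] -> shifts (cm) in current tool axes
s=env.state(); p=np.array(s['ee_pos']); r=R.from_quat(s['eef_rot'])
print('t',round(s['time_s'],2),'p',p.round(4),'w',round(s['width'],4),'F',np.round(s['wrist_force'],1),'tipreach',env.tip_reach)
a=np.array(sys.argv[1:],float).reshape(-1,3)
print((r.inv().apply(a-p)*100).round(2))
E
python3 go.py .4635 -.025 .16 .4635 -.025 .042
```

```text
t 0.15 p [0.2755 0.5606 0.2497] w 0.0858 F [-0.6 -0.4 -0.9] tipreach 0.019
[[-42.7  -44.26   9.02]
 [-42.7  -44.24  20.82]]
```

Request:
jog_arm:
  moves:
    - {"dx": -42.7, "dy": -44.25, "dz": 9}
    - {"dx": -42.7, "dy": -44.25, "dz": 9}
    - {"dx": -42.7, "dy": -44.25, "dz": 9}
    - {"dx": -42.7, "dy": -44.25, "dz": 9}
    - {"dx": -42.7, "dy": -44.25, "dz": 9}
    - {"dx": -42.7, "dy": -44.25, "dz": 9}
    - {"dx": -42.7, "dy": -44.25, "dz": 9}
    - {"dx": -42.7, "dy": -44.25, "dz": 9}
    - {"dx": -42.7, "dy": -44.25, "dz": 9}
    - {"dx": -42.7, "dy": -44.25, "dz": 9}
  claw: 8.5

```text
$.moves[0]: bad value
```

Request:
jog_arm:
  moves:
    - {"dx": -4, "dy": -4.2, "dz": 0.8}
    - {"dx": -8, "dy": -8.4, "dz": 1.6}
    - {"dx": -12, "dy": -12.6, "dz": 2.4}
    - {"dx": -16, "dy": -16.8, "dz": 3.2}
    - {"dx": -20, "dy": -21, "dz": 4}
    - {"dx": -24, "dy": -25.2, "dz": 4.8}
    - {"dx": -28, "dy": -29.4, "dz": 5.6}
  claw: 8.5

```text
$.moves[0]: bad value
```

Request:
jog_arm:
  moves:
    - {"dx": -4, "dy": -4.2, "dz": 0.8, "yaw": 0}
  claw: 8.5

```text
time_s: 0.28
ee_pos: [0.2928, 0.5073, 0.2418]
eef_rot: [0.225, 0.974, 0.001, 0.0]
wrist_force: [0.6, -0.3, -0.3]
width: 0.0848
```

All four fields are required, so I'll include yaw from here on.

```bash
python3 go.py .4635 -.025 .16 .4635 -.025 .042
```

```text
t 0.28 p [0.2928 0.5073 0.2418] w 0.0848 F [ 0.6 -0.3 -0.3] tipreach 0.019
[[-38.69 -40.36   8.11]
 [-38.7  -40.38  19.91]]
```

Request:
jog_arm:
  moves:
    - {"dx": -38.7, "dy": -40.4, "dz": 8, "yaw": 0}
    - {"dx": -38.7, "dy": -40.4, "dz": 8, "yaw": 0}
    - {"dx": -38.7, "dy": -40.4, "dz": 8, "yaw": 0}
    - {"dx": -38.7, "dy": -40.4, "dz": 8, "yaw": 0}
    - {"dx": -38.7, "dy": -40.4, "dz": 8, "yaw": 0}
    - {"dx": -38.7, "dy": -40.4, "dz": 8, "yaw": 0}
    - {"dx": -38.7, "dy": -40.4, "dz": 8, "yaw": 0}
    - {"dx": -38.7, "dy": -40.4, "dz": 8, "yaw": 0}
    - {"dx": -38.7, "dy": -40.4, "dz": 8, "yaw": 0}
    - {"dx": -38.7, "dy": -40.4, "dz": 8, "yaw": 0}

```text
time_s: 1.52
ee_pos: [0.4641, -0.0289, 0.1606]
eef_rot: [0.228, 0.974, 0.0, -0.0]
wrist_force: [-0.1, 0.2, -0.7]
width: 0.0853
```

```bash
python3 go.py .4635 -.025 .16 .4635 -.025 .042; python3 - <<'E'
from h import *
im,d,p=shot('wrist')
cv2.imwrite('pics/w1.png',cv2.cvtColor(im,cv2.COLOR_RGB2BGR))
E
```

```text
t 1.52 p [ 0.4641 -0.0289  0.1606] w 0.0853 F [-0.1  0.2 -0.7] tipreach 0.019
[[ 0.22  0.33  0.06]
 [ 0.22  0.32 11.86]]
```

View pics/w1.png

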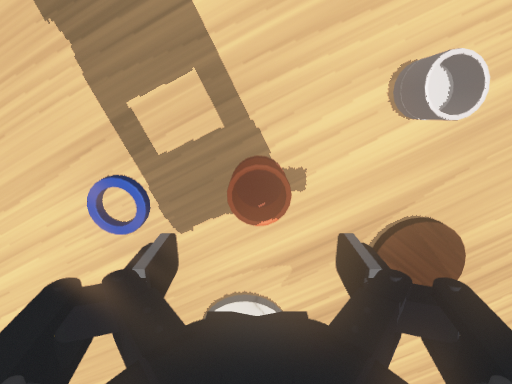

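The wrist view shows the pot's rim at about (259,192), nicely between the fingers, with the ring, white pot and both discs also in view. I'll measure from the wrist cloud as a third opinion.

```bash
cat > wm.py <<'E'
import sys
from h import *
# wm.py h r x y [...]: circle of top points at height h near x,y seen from the wrist (or CAM)
def fit(P,h,r,c,tol=.006):
    w=P.reshape(-1,3); c=np.array(c,float); w=w[np.abs(w[:,2]-h)<tol]
    for _ in range(6):
        q=w[np.hypot(*(w[:,:2]-c).T)<r+.012]
        if len(q)<8: return None
        # known-radius circle: least-squares on the hull
        from scipy.optimize import least_squares
        k=cv2.convexHull(q[:,:2].astype(np.float32))[:,0]
        s=least_squares(lambda a:np.hypot(*(k-a[:2]).T)-a[2],[*c,r],loss='soft_l1',f_scale=.002).x
        c=s[:2]
    return s.round(4),len(q),np.median(q[:,2]).round(4)
if __name__=='__main__':
    cam=sys.argv[1]; P=cloud(*shot(cam)); a=np.array(sys.argv[2:],float).reshape(-1,4)
    for h,r,x,y in a: print(h,fit(P,h,r,(x,y)))
E
python3 wm.py wrist .055 .029 .4635 -.025 .014 .033 .417 -.1745 .055 .029 .451 .164 .018 .055 .63 .096; python3 go.py
```

```text
0.055 (array([ 0.4659, -0.0275,  0.0286]), 1101, np.float64(0.0539))
0.014 (array([ 0.4205, -0.1755,  0.0327]), 1624, np.float64(0.0129))
0.055 (array([0.4533, 0.1614, 0.029 ]), 1603, np.float64(0.054))
0.018 (array([0.6242, 0.1002, 0.0473]), 4021, np.float64(0.0175))
t 1.62 p [ 0.4631 -0.0258  0.1608] w 0.0851 F [-0.1  0.8 -0.1] tipreach 0.019
[]
```

```bash
python3 go.py .465 -.0265 .040
```

```text
t 1.62 p [ 0.4631 -0.0258  0.1608] w 0.0851 F [-0.1  0.8 -0.1] tipreach 0.019
[[-2.200e-01  1.000e-02  1.208e+01]]
```

Request:
jog_arm:
  moves:
    - {"dx": -0.2, "dy": 0, "dz": 3, "yaw": 0}
    - {"dx": -0.2, "dy": 0, "dz": 6, "yaw": 0}
    - {"dx": -0.2, "dy": 0, "dz": 9, "yaw": 0}
    - {"dx": -0.2, "dy": 0, "dz": 11, "yaw": 0}
    - {"dx": -0.2, "dy": 0, "dz": 12, "yaw": 0}
    - {"dx": -0.2, "dy": 0, "dz": 12, "yaw": 0}
    - {"dx": -0.2, "dy": 0, "dz": 12, "yaw": 0}

```text
time_s: 2.5
ee_pos: [0.4653, -0.0261, 0.0416]
eef_rot: [0.226, 0.974, 0.001, 0.0]
wrist_force: [0.3, -0.0, 1.5]
width: 0.0852
```

Request:
jog_arm:
  moves:
    - {"dx": 0, "dy": 0, "dz": 0, "yaw": 0}
    - {"dx": 0, "dy": 0, "dz": 0, "yaw": 0}
    - {"dx": 0, "dy": 0, "dz": 0, "yaw": 0}
    - {"dx": 0, "dy": 0, "dz": 0, "yaw": 0}
    - {"dx": 0, "dy": 0, "dz": 0, "yaw": 0}
    - {"dx": 0, "dy": 0, "dz": 0, "yaw": 0}
  claw: 4

```text
time_s: 3.25
ee_pos: [0.4658, -0.0262, 0.0425]
eef_rot: [0.226, 0.974, 0.001, 0.001]
wrist_force: [-1.3, 0.2, 10.3]
width: 0.0553
```

Request:
jog_arm:
  moves:
    - {"dx": 0, "dy": 0, "dz": 0, "yaw": 0}
    - {"dx": 0, "dy": 0, "dz": -2, "yaw": 0}
    - {"dx": 0, "dy": 0, "dz": -4, "yaw": 0}
    - {"dx": 0, "dy": 0, "dz": -6, "yaw": 0}
    - {"dx": 0, "dy": 0, "dz": -6, "yaw": 0}
    - {"dx": 0, "dy": 0, "dz": -6, "yaw": 0}

```text
time_s: 4.0
ee_pos: [0.4653, -0.0263, 0.1019]
eef_rot: [0.226, 0.974, 0.001, 0.0]
wrist_force: [0.2, 0.5, -1.0]
width: 0.0556
```

```bash
python3 wm.py scene .018 .055 .63 .096 .018 .055 .6305 -.126; python3 wm.py side .018 .055 .63 .096 .018 .055 .6305 -.126;python3 wm.py wrist  .018 .055 .63 .096 .018 .055 .6305 -.126; python3 go.py .6305 -.126 .100 .6305 -.126 .06 
```

```text
0.018 (array([0.6304, 0.0969, 0.0552]), 1362, np.float64(0.0168))
0.018 (array([ 0.6313, -0.1262,  0.0556]), 1070, np.float64(0.0168))
0.018 (array([0.6286, 0.0958, 0.0551]), 1184, np.float64(0.0182))
0.018 (array([ 0.6292, -0.1275,  0.0556]), 845, np.float64(0.0183))
0.018 (array([0.632 , 0.0955, 0.0545]), 4667, np.float64(0.0175))
0.018 None
t 4.15 p [ 0.4651 -0.0263  0.1017] w 0.0554 F [ 1.  -0.1 -1.7] tipreach 0.019
[[-19.24  -1.67   0.15]
 [-19.25  -1.67   4.15]]
```

Request:
jog_arm:
  moves:
    - {"dx": -5, "dy": -0.4, "dz": 0, "yaw": 0}
    - {"dx": -10, "dy": -0.9, "dz": 0, "yaw": 0}
    - {"dx": -15, "dy": -1.3, "dz": 0, "yaw": 0}
    - {"dx": -18, "dy": -1.6, "dz": 0, "yaw": 0}
    - {"dx": -19.2, "dy": -1.7, "dz": 0, "yaw": 0}
    - {"dx": -19.2, "dy": -1.7, "dz": 1.5, "yaw": 0}
    - {"dx": -19.2, "dy": -1.7, "dz": 3, "yaw": 0}
    - {"dx": -19.2, "dy": -1.7, "dz": 3.7, "yaw": 0}
    - {"dx": -19.2, "dy": -1.7, "dz": 3.7, "yaw": 0}

```text
time_s: 5.28
ee_pos: [0.629, -0.1255, 0.0636]
eef_rot: [0.226, 0.974, 0.001, -0.001]
wrist_force: [-0.4, -0.7, -1.6]
width: 0.056
```

```bash
python3 go.py .63 -.1268 .061; python3 - <<'E'
from h import *
im,d,p=shot('side')
P=cloud(im,d,p)
cv2.imwrite('pics/s2.png',cv2.cvtColor(cv2.resize(im[90:240,170:370],None,fx=3,fy=3),cv2.COLOR_RGB2BGR))
E
```

```text
t 5.28 p [ 0.629  -0.1255  0.0636] w 0.056 F [-0.4 -0.7 -1.6] tipreach 0.019
[[-0.15 -0.07  0.26]]
```

View pics/s2.png

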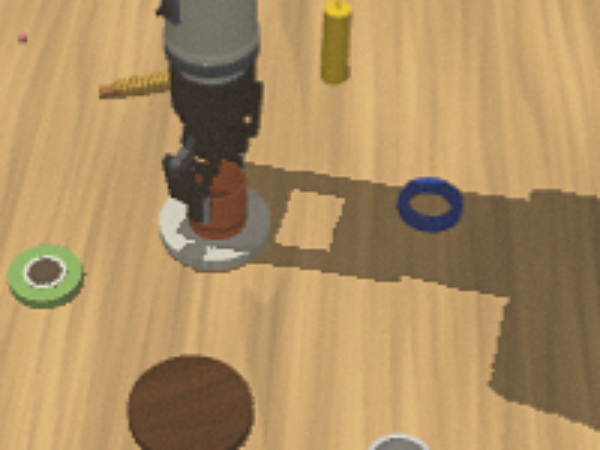

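The pot hangs upright between the fingers, just above the middle of the marble disc (crop pixel about (217,230)). Now I'll lower it in small steps and watch the force.

Request:
jog_arm:
  moves:
    - {"dx": -0.1, "dy": -0.1, "dz": 0.1, "yaw": 0}
    - {"dx": -0.1, "dy": -0.1, "dz": 0.2, "yaw": 0}
    - {"dx": -0.1, "dy": -0.1, "dz": 0.2, "yaw": 0}

```text
time_s: 5.7
ee_pos: [0.6301, -0.1271, 0.0624]
eef_rot: [0.226, 0.974, 0.001, -0.0]
wrist_force: [-0.1, 0.7, -1.1]
width: 0.0554
```

Request:
jog_arm:
  moves:
    - {"dx": 0, "dy": 0, "dz": 0.15, "yaw": 0}
    - {"dx": 0, "dy": 0, "dz": 0.25, "yaw": 0}
    - {"dx": 0, "dy": 0, "dz": 0.25, "yaw": 0}

```text
time_s: 6.08
ee_pos: [0.6302, -0.1271, 0.0606]
eef_rot: [0.226, 0.974, 0.001, -0.0]
wrist_force: [-2.7, 0.7, 5.3]
width: 0.0556
```

Contact is made at 5 N. Release and rise.

Request:
jog_arm:
  moves:
    - {"dx": 0, "dy": 0, "dz": 0, "yaw": 0}
    - {"dx": 0, "dy": 0, "dz": 0, "yaw": 0}
    - {"dx": 0, "dy": 0, "dz": 0, "yaw": 0}
    - {"dx": 0, "dy": 0, "dz": 0, "yaw": 0}
    - {"dx": 0, "dy": 0, "dz": 0, "yaw": 0}
    - {"dx": 0, "dy": 0, "dz": -1, "yaw": 0}
    - {"dx": 0, "dy": 0, "dz": -4, "yaw": 0}
    - {"dx": 0, "dy": 0, "dz": -8, "yaw": 0}
    - {"dx": 0, "dy": 0, "dz": -10, "yaw": 0}
  claw: 8.5

```text
time_s: 7.2
ee_pos: [0.6313, -0.1275, 0.1634]
eef_rot: [0.226, 0.974, 0.001, 0.001]
wrist_force: [-0.1, -0.5, -0.9]
width: 0.0848
```

```bash
python3 go.py .4525 .163 .16 .4525 .163 .042; for c in scene side wrist; do python3 wm.py $c .073 .029 .63 -.1268; done
```

```text
t 7.2 p [ 0.6313 -0.1275  0.1634] w 0.0848 F [-0.1 -0.5 -0.9] tipreach 0.019
[[28.84 18.21  0.31]
 [28.87 18.18 12.11]]
0.073 (array([ 0.6299, -0.1243,  0.0292]), 145, np.float64(0.0707))
0.073 (array([ 0.627 , -0.1252,  0.0288]), 118, np.float64(0.0721))
0.073 (array([ 0.6308, -0.1272,  0.0286]), 1271, np.float64(0.0719))
```

The terracotta pot stands within about 2 mm of the disc's centre. Now the white pot.

Request:
jog_arm:
  moves:
    - {"dx": 28.8, "dy": 18.2, "dz": 0.3, "yaw": 0}
    - {"dx": 28.8, "dy": 18.2, "dz": 0.3, "yaw": 0}
    - {"dx": 28.8, "dy": 18.2, "dz": 0.3, "yaw": 0}
    - {"dx": 28.8, "dy": 18.2, "dz": 0.3, "yaw": 0}
    - {"dx": 28.8, "dy": 18.2, "dz": 0.3, "yaw": 0}
    - {"dx": 28.8, "dy": 18.2, "dz": 0.3, "yaw": 0}
    - {"dx": 28.8, "dy": 18.2, "dz": 0.3, "yaw": 0}
    - {"dx": 28.8, "dy": 18.2, "dz": 0.3, "yaw": 0}

```text
time_s: 8.35
ee_pos: [0.4521, 0.1623, 0.1577]
eef_rot: [0.226, 0.974, 0.0, 0.0]
wrist_force: [-0.1, 0.5, 1.4]
width: 0.085
```

```bash
python3 wm.py wrist .055 .029 .451 .164;  python3 go.py .4525 .163 .042
```

```text
0.055 (array([0.4527, 0.1621, 0.0286]), 1138, np.float64(0.0539))
t 8.4 p [0.4524 0.1621 0.1579] w 0.0849 F [-0.3 -0.1  0.2] tipreach 0.019
[[ 0.04  0.07 11.59]]
```

Request:
jog_arm:
  moves:
    - {"dx": 0, "dy": 0, "dz": 3, "yaw": 0}
    - {"dx": 0, "dy": 0, "dz": 6, "yaw": 0}
    - {"dx": 0, "dy": 0, "dz": 9, "yaw": 0}
    - {"dx": 0, "dy": 0, "dz": 11, "yaw": 0}
    - {"dx": 0, "dy": 0, "dz": 11.6, "yaw": 0}
    - {"dx": 0, "dy": 0, "dz": 11.6, "yaw": 0}
    - {"dx": 0, "dy": 0, "dz": 11.6, "yaw": 0}

```text
time_s: 9.28
ee_pos: [0.4532, 0.1621, 0.0426]
eef_rot: [0.226, 0.974, 0.001, 0.001]
wrist_force: [0.5, -0.7, 0.3]
width: 0.0848
```

Request:
jog_arm:
  moves:
    - {"dx": 0, "dy": 0, "dz": 0, "yaw": 0}
    - {"dx": 0, "dy": 0, "dz": 0, "yaw": 0}
    - {"dx": 0, "dy": 0, "dz": 0, "yaw": 0}
    - {"dx": 0, "dy": 0, "dz": 0, "yaw": 0}
    - {"dx": 0, "dy": 0, "dz": 0, "yaw": 0}
    - {"dx": 0, "dy": 0, "dz": 0, "yaw": 0}
  claw: 4

```text
time_s: 10.02
ee_pos: [0.4537, 0.1623, 0.0438]
eef_rot: [0.226, 0.974, 0.001, 0.002]
wrist_force: [-3.5, -1.4, 13.7]
width: 0.0569
```

Request:
jog_arm:
  moves:
    - {"dx": 0, "dy": 0, "dz": 0, "yaw": 0}
    - {"dx": 0, "dy": 0, "dz": -2, "yaw": 0}
    - {"dx": 0, "dy": 0, "dz": -4, "yaw": 0}
    - {"dx": 0, "dy": 0, "dz": -6, "yaw": 0}
    - {"dx": 0, "dy": 0, "dz": -6, "yaw": 0}
    - {"dx": 0, "dy": 0, "dz": -6, "yaw": 0}

```text
time_s: 10.78
ee_pos: [0.4531, 0.1621, 0.1032]
eef_rot: [0.226, 0.974, 0.001, 0.001]
wrist_force: [0.0, 0.0, -2.0]
width: 0.0569
```

```bash
python3 go.py .6305 .096 .100 .6305 .096 .063
```

```text
t 10.78 p [0.4531 0.1621 0.1032] w 0.0569 F [ 0.  0. -2.] tipreach 0.019
[[-18.83   1.89   0.36]
 [-18.82   1.88   4.06]]
```

Request:
jog_arm:
  moves:
    - {"dx": -5, "dy": 0.5, "dz": 0, "yaw": 0}
    - {"dx": -10, "dy": 1, "dz": 0, "yaw": 0}
    - {"dx": -15, "dy": 1.5, "dz": 0, "yaw": 0}
    - {"dx": -18, "dy": 1.8, "dz": 0, "yaw": 0}
    - {"dx": -18.8, "dy": 1.9, "dz": 0, "yaw": 0}
    - {"dx": -18.8, "dy": 1.9, "dz": 1.5, "yaw": 0}
    - {"dx": -18.8, "dy": 1.9, "dz": 3, "yaw": 0}
    - {"dx": -18.8, "dy": 1.9, "dz": 3.8, "yaw": 0}
    - {"dx": -18.8, "dy": 1.9, "dz": 3.9, "yaw": 0}
    - {"dx": -18.8, "dy": 1.9, "dz": 3.9, "yaw": 0}

```text
time_s: 12.02
ee_pos: [0.6304, 0.0964, 0.0648]
eef_rot: [0.226, 0.974, 0.001, 0.001]
wrist_force: [0.7, 0.5, -2.1]
width: 0.0571
```

Request:
jog_arm:
  moves:
    - {"dx": 0, "dy": 0, "dz": 0.1, "yaw": 0}
    - {"dx": 0, "dy": 0, "dz": 0.2, "yaw": 0}
    - {"dx": 0, "dy": 0, "dz": 0.2, "yaw": 0}

```text
time_s: 12.4
ee_pos: [0.6304, 0.0964, 0.0629]
eef_rot: [0.226, 0.974, 0.001, 0.001]
wrist_force: [0.2, 0.2, -2.4]
width: 0.0572
```

Request:
jog_arm:
  moves:
    - {"dx": 0, "dy": 0, "dz": 0.15, "yaw": 0}
    - {"dx": 0, "dy": 0, "dz": 0.2, "yaw": 0}
    - {"dx": 0, "dy": 0, "dz": 0.2, "yaw": 0}

```text
time_s: 12.78
ee_pos: [0.6306, 0.0964, 0.0619]
eef_rot: [0.226, 0.974, 0.001, 0.002]
wrist_force: [-2.6, -1.0, 7.4]
width: 0.0569
```

Request:
jog_arm:
  moves:
    - {"dx": 0, "dy": 0, "dz": 0, "yaw": 0}
    - {"dx": 0, "dy": 0, "dz": 0, "yaw": 0}
    - {"dx": 0, "dy": 0, "dz": 0, "yaw": 0}
    - {"dx": 0, "dy": 0, "dz": 0, "yaw": 0}
    - {"dx": 0, "dy": 0, "dz": 0, "yaw": 0}
    - {"dx": 0, "dy": 0, "dz": -1, "yaw": 0}
    - {"dx": 0, "dy": 0, "dz": -4, "yaw": 0}
    - {"dx": 0, "dy": 0, "dz": -8, "yaw": 0}
    - {"dx": 0, "dy": 0, "dz": -12, "yaw": 0}
    - {"dx": 0, "dy": 0, "dz": -14, "yaw": 0}
  claw: 8.5

```text
time_s: 14.02
ee_pos: [0.631, 0.0963, 0.2049]
eef_rot: [0.226, 0.974, 0.002, 0.003]
wrist_force: [0.1, 0.1, 1.1]
width: 0.0849
```

```bash
for c in scene side wrist; do python3 wm.py $c .073 .029 .63 .096 .095 .015 .489 .362; done;  python3 go.py .489 .362 .20
```

```text
0.073 (array([0.6291, 0.0998, 0.029 ]), 179, np.float64(0.0708))
0.095 (array([0.4898, 0.3622, 0.0142]), 124, np.float64(0.095))
0.073 (array([0.6271, 0.0977, 0.0289]), 156, np.float64(0.0724))
0.095 (array([0.4886, 0.3617, 0.0145]), 166, np.float64(0.0955))
0.073 (array([0.6299, 0.097 , 0.0285]), 899, np.float64(0.0719))
0.095 None
t 14.18 p [0.6304 0.0963 0.2024] w 0.0848 F [-0.8 -0.7 -0.6] tipreach 0.019
[[24.41 17.62  0.22]]
```

Request:
jog_arm:
  moves:
    - {"dx": 24.4, "dy": 17.6, "dz": 0.2, "yaw": 0}
    - {"dx": 24.4, "dy": 17.6, "dz": 0.2, "yaw": 0}
    - {"dx": 24.4, "dy": 17.6, "dz": 0.2, "yaw": 0}
    - {"dx": 24.4, "dy": 17.6, "dz": 0.2, "yaw": 0}
    - {"dx": 24.4, "dy": 17.6, "dz": 0.2, "yaw": 0}
    - {"dx": 24.4, "dy": 17.6, "dz": 0.2, "yaw": 0}
    - {"dx": 24.4, "dy": 17.6, "dz": 0.2, "yaw": 0}
    - {"dx": 24.4, "dy": 17.6, "dz": 0.2, "yaw": 0}
  claw: 6

```text
time_s: 15.18
ee_pos: [0.4893, 0.3605, 0.1994]
eef_rot: [0.227, 0.974, 0.001, 0.002]
wrist_force: [0.4, -0.2, 0.8]
width: 0.0601
```

```bash
python3 wm.py wrist .095 .015 .489 .362;  python3 go.py .489 .362 .076
```

```text
0.095 (array([0.4911, 0.3606, 0.0145]), 852, np.float64(0.0942))
t 15.22 p [0.4894 0.3605 0.1996] w 0.0603 F [-0.1  0.8  1. ] tipreach 0.019
[[ 0.15  0.07 12.36]]
```

Request:
jog_arm:
  moves:
    - {"dx": -0.1, "dy": 0.1, "dz": 3, "yaw": 0}
    - {"dx": -0.1, "dy": 0.1, "dz": 6, "yaw": 0}
    - {"dx": -0.1, "dy": 0.1, "dz": 9, "yaw": 0}
    - {"dx": -0.1, "dy": 0.1, "dz": 11.5, "yaw": 0}
    - {"dx": -0.1, "dy": 0.1, "dz": 12.3, "yaw": 0}
    - {"dx": -0.1, "dy": 0.1, "dz": 12.3, "yaw": 0}
    - {"dx": -0.1, "dy": 0.1, "dz": 12.3, "yaw": 0}

```text
time_s: 16.1
ee_pos: [0.4921, 0.3614, 0.0777]
eef_rot: [0.227, 0.974, 0.002, 0.003]
wrist_force: [-0.9, -0.1, 0.5]
width: 0.0601
```

Request:
jog_arm:
  moves:
    - {"dx": 0, "dy": 0, "dz": 0, "yaw": 0}
    - {"dx": 0, "dy": 0, "dz": 0, "yaw": 0}
    - {"dx": 0, "dy": 0, "dz": 0, "yaw": 0}
    - {"dx": 0, "dy": 0, "dz": 0, "yaw": 0}
    - {"dx": 0, "dy": 0, "dz": 0, "yaw": 0}
    - {"dx": 0, "dy": 0, "dz": 0, "yaw": 0}
  claw: 1.5

```text
time_s: 16.85
ee_pos: [0.4926, 0.3617, 0.0788]
eef_rot: [0.227, 0.974, 0.002, 0.003]
wrist_force: [-0.8, -1.4, 6.4]
width: 0.0284
```

Request:
jog_arm:
  moves:
    - {"dx": 0, "dy": 0, "dz": 0, "yaw": 0}
    - {"dx": 0, "dy": 0, "dz": -3, "yaw": 0}
    - {"dx": 0, "dy": 0, "dz": -6, "yaw": 0}
    - {"dx": 0, "dy": 0, "dz": -9, "yaw": 0}
    - {"dx": 0, "dy": 0, "dz": -12, "yaw": 0}
    - {"dx": 0, "dy": 0, "dz": -15, "yaw": 0}
    - {"dx": 0, "dy": 0, "dz": -15, "yaw": 0}
    - {"dx": 0, "dy": 0, "dz": -15, "yaw": 0}

```text
time_s: 17.85
ee_pos: [0.4911, 0.361, 0.2281]
eef_rot: [0.227, 0.974, 0.002, 0.003]
wrist_force: [0.0, -0.7, -0.7]
width: 0.0287
```

```bash
python3 go.py .629 .0975 .226; python3 - <<'E'
from h import *
im,d,p=shot('side'); P=cloud(im,d,p).reshape(-1,3)
c=im.reshape(-1,3).astype(int); m=(c[:,2]>c[:,1]+25)&(c[:,0]>c[:,1]+5)&(np.hypot(P[:,0]-.4905,P[:,1]-.361)<.035)
q=P[m]; print(len(q),q.min(0),q.max(0))
for a in np.arange(.14,.26,.02):
    k=q[abs(q[:,2]-a)<.01]; print(a.round(2),len(k),k.mean(0).round(4) if len(k) else '')
cv2.imwrite('pics/s3.png',cv2.cvtColor(cv2.resize(im[200:380,190:390],None,fx=3,fy=3),cv2.COLOR_RGB2BGR))
E
```

```text
t 17.85 p [0.4911 0.361  0.2281] w 0.0287 F [ 0.  -0.7 -0.7] tipreach 0.019
[[-24.03 -17.53   0.24]]
173 [0.4743777  0.35952306 0.15287266] [0.50186295 0.38736156 0.28130102]
0.14 0 
0.16 47 [0.4902 0.3734 0.1619]
0.18 52 [0.4878 0.3744 0.1787]
0.2 26 [0.481  0.3739 0.1992]
0.22 20 [0.4808 0.3741 0.2198]
0.24 25 [0.4791 0.3722 0.2402]
```

View pics/s3.png

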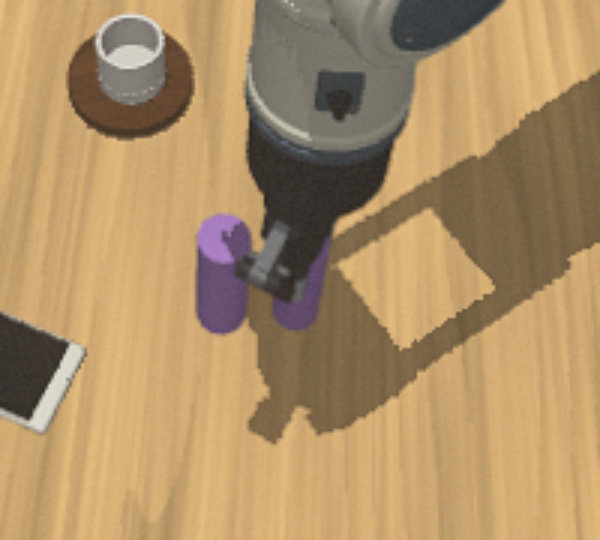

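The candle hangs upright in the jaws (bottom at about crop pixel (295,325)), and the white pot stands centred on the dark disc. Carry it high, over the large candle.

Request:
jog_arm:
  moves:
    - {"dx": -3, "dy": -2.2, "dz": -3, "yaw": 0}
    - {"dx": -7, "dy": -5.1, "dz": -3, "yaw": 0}
    - {"dx": -11, "dy": -8, "dz": -3, "yaw": 0}
    - {"dx": -15, "dy": -10.9, "dz": -3, "yaw": 0}
    - {"dx": -19, "dy": -13.9, "dz": -3, "yaw": 0}
    - {"dx": -22, "dy": -16, "dz": -3, "yaw": 0}
    - {"dx": -24.1, "dy": -17.5, "dz": -1, "yaw": 0}
    - {"dx": -24.1, "dy": -17.5, "dz": 2, "yaw": 0}
    - {"dx": -24.1, "dy": -17.5, "dz": 4, "yaw": 0}
    - {"dx": -24.1, "dy": -17.5, "dz": 4, "yaw": 0}

```text
time_s: 19.15
ee_pos: [0.6283, 0.0974, 0.1856]
eef_rot: [0.227, 0.974, 0.001, 0.001]
wrist_force: [-0.5, 0.3, 0.1]
width: 0.0289
```

```bash
python3 go.py .6298 .0972 .164 .6298 .0972 .105; python3 - <<'E'
from h import *
im,d,p=shot('scene')
a=shot('side')[0]
f=lambda i:cv2.resize(i,None,fx=3.5,fy=3.5)
cv2.imwrite('pics/c4.png',cv2.cvtColor(np.hstack([f(im[150:270,225:335]),f(a[140:260,180:290])]),cv2.COLOR_RGB2BGR))
E
```

```text
t 19.15 p [0.6283 0.0974 0.1856] w 0.0289 F [-0.5  0.3  0.1] tipreach 0.019
[[-0.14  0.04  2.16]
 [-0.14  0.03  8.06]]
```

View pics/c4.png

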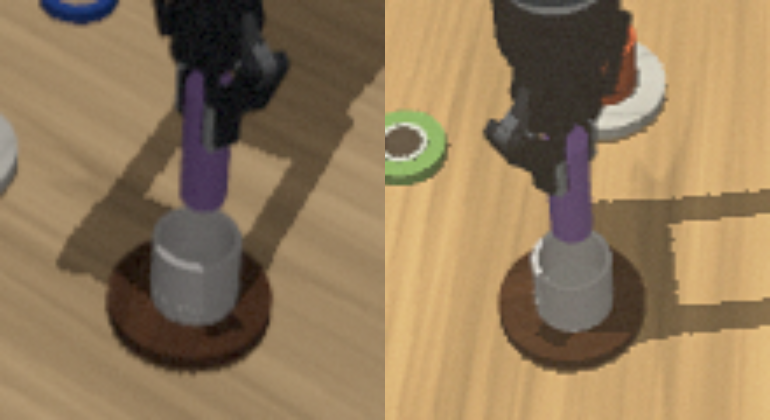

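Both views (left scene, right side) show the candle over the pot's mouth, off centre by no more than about 4 mm. Now I'll insert it slowly.

Request:
jog_arm:
  moves:
    - {"dx": -0.1, "dy": 0, "dz": 1.5, "yaw": 0}
    - {"dx": -0.1, "dy": 0, "dz": 3, "yaw": 0}
    - {"dx": -0.1, "dy": 0, "dz": 4.5, "yaw": 0}
    - {"dx": -0.1, "dy": 0, "dz": 6, "yaw": 0}
    - {"dx": -0.1, "dy": 0, "dz": 7, "yaw": 0}
    - {"dx": -0.1, "dy": 0, "dz": 7.8, "yaw": 0}
    - {"dx": -0.1, "dy": 0, "dz": 8, "yaw": 0}
    - {"dx": -0.1, "dy": 0, "dz": 8, "yaw": 0}

```text
time_s: 20.25
ee_pos: [0.6315, 0.0975, 0.1084]
eef_rot: [0.227, 0.974, 0.002, 0.003]
wrist_force: [-0.2, -0.2, -0.3]
width: 0.0289
```

Request:
jog_arm:
  moves:
    - {"dx": 0, "dy": 0, "dz": 0.1, "yaw": 0}
    - {"dx": 0, "dy": 0, "dz": 0.2, "yaw": 0}
    - {"dx": 0, "dy": 0, "dz": 0.2, "yaw": 0}

```text
time_s: 20.62
ee_pos: [0.6315, 0.0975, 0.1065]
eef_rot: [0.227, 0.974, 0.002, 0.003]
wrist_force: [-0.4, -0.2, -0.4]
width: 0.0287
```

Request:
jog_arm:
  moves:
    - {"dx": 0, "dy": 0, "dz": 0.1, "yaw": 0}
    - {"dx": 0, "dy": 0, "dz": 0.2, "yaw": 0}
    - {"dx": 0, "dy": 0, "dz": 0.3, "yaw": 0}
    - {"dx": 0, "dy": 0, "dz": 0.3, "yaw": 0}

```text
time_s: 21.12
ee_pos: [0.6315, 0.0975, 0.1033]
eef_rot: [0.227, 0.974, 0.002, 0.003]
wrist_force: [-0.6, 0.9, -0.2]
width: 0.0284
```

Request:
jog_arm:
  moves:
    - {"dx": 0, "dy": 0, "dz": 0.1, "yaw": 0}
    - {"dx": 0, "dy": 0, "dz": 0.2, "yaw": 0}
    - {"dx": 0, "dy": 0, "dz": 0.2, "yaw": 0}

```text
time_s: 21.5
ee_pos: [0.6319, 0.0974, 0.1028]
eef_rot: [0.227, 0.974, 0.002, 0.003]
wrist_force: [-3.6, -1.7, 12.5]
width: 0.0285
```

Contact with the pot's floor at the expected height. Release and rise.

Request:
jog_arm:
  moves:
    - {"dx": 0, "dy": 0, "dz": -0.1, "yaw": 0}
    - {"dx": 0, "dy": 0, "dz": -0.1, "yaw": 0}
    - {"dx": 0, "dy": 0, "dz": -0.1, "yaw": 0}
    - {"dx": 0, "dy": 0, "dz": -0.1, "yaw": 0}
    - {"dx": 0, "dy": 0, "dz": -0.1, "yaw": 0}
    - {"dx": 0, "dy": 0, "dz": -2, "yaw": 0}
    - {"dx": 0, "dy": 0, "dz": -5, "yaw": 0}
    - {"dx": 0, "dy": 0, "dz": -9, "yaw": 0}
    - {"dx": 0, "dy": 0, "dz": -12, "yaw": 0}
    - {"dx": 0, "dy": 0, "dz": -13, "yaw": 0}
  claw: 6

```text
time_s: 22.75
ee_pos: [0.6321, 0.0974, 0.2361]
eef_rot: [0.227, 0.974, 0.003, 0.005]
wrist_force: [-0.1, 0.1, -1.1]
width: 0.0603
```

```bash
for c in wrist side; do python3 wm.py $c .119 .015 .631 .0975 .073 .029 .63 .0975 ; done; python3 wm.py scene .119 .015 .631 .0975 .095 .015 .5215 -.37; python3 go.py .523 -.37 .22
```

```text
0.119 (array([0.6311, 0.0973, 0.0147]), 782, np.float64(0.1182))
0.073 (array([0.6299, 0.0971, 0.0286]), 629, np.float64(0.072))
0.119 (array([0.6278, 0.0988, 0.0145]), 105, np.float64(0.1191))
0.073 (array([0.6267, 0.0988, 0.0285]), 160, np.float64(0.0726))
0.119 (array([0.6302, 0.1002, 0.0145]), 120, np.float64(0.1179))
0.095 (array([ 0.5222, -0.371 ,  0.0149]), 61, np.float64(0.0935))
t 22.9 p [0.6308 0.0972 0.2329] w 0.06 F [ 0.4 -0.1 -0.1] tipreach 0.019
[[-10.97 -46.68   1.12]]
```

The lilac candle is in, within 1.2 mm of the pot's axis. Next, the yellow one.

Request:
jog_arm:
  moves:
    - {"dx": -11, "dy": -46.7, "dz": 2, "yaw": 0}
    - {"dx": -11, "dy": -46.7, "dz": 2, "yaw": 0}
    - {"dx": -11, "dy": -46.7, "dz": 2, "yaw": 0}
    - {"dx": -11, "dy": -46.7, "dz": 2, "yaw": 0}
    - {"dx": -11, "dy": -46.7, "dz": 2, "yaw": 0}
    - {"dx": -11, "dy": -46.7, "dz": 2, "yaw": 0}
    - {"dx": -11, "dy": -46.7, "dz": 2, "yaw": 0}
    - {"dx": -11, "dy": -46.7, "dz": 2, "yaw": 0}
    - {"dx": -11, "dy": -46.7, "dz": 2, "yaw": 0}
    - {"dx": -11, "dy": -46.7, "dz": 2, "yaw": 0}

```text
time_s: 24.15
ee_pos: [0.5227, -0.3695, 0.2097]
eef_rot: [0.227, 0.974, 0.002, 0.002]
wrist_force: [-0.2, 0.6, -0.0]
width: 0.0601
```

```bash
python3 wm.py wrist .095 .015 .522 -.371;  python3 go.py .5225 -.371 .077
```

```text
0.095 (array([ 0.5237, -0.3728,  0.0147]), 785, np.float64(0.0942))
t 24.2 p [ 0.5231 -0.3691  0.2102] w 0.0601 F [-0.2  0.5  0.2] tipreach 0.019
[[ 0.02 -0.27 13.32]]
```

Request:
jog_arm:
  moves:
    - {"dx": -0.1, "dy": -0.3, "dz": 3, "yaw": 0}
    - {"dx": -0.1, "dy": -0.3, "dz": 6, "yaw": 0}
    - {"dx": -0.1, "dy": -0.3, "dz": 9, "yaw": 0}
    - {"dx": -0.1, "dy": -0.3, "dz": 12, "yaw": 0}
    - {"dx": -0.1, "dy": -0.3, "dz": 13.3, "yaw": 0}
    - {"dx": -0.1, "dy": -0.3, "dz": 13.3, "yaw": 0}
    - {"dx": -0.1, "dy": -0.3, "dz": 13.3, "yaw": 0}

```text
time_s: 25.08
ee_pos: [0.5242, -0.3719, 0.0783]
eef_rot: [0.226, 0.974, 0.002, 0.003]
wrist_force: [0.2, -0.4, 0.0]
width: 0.0603
```

Request:
jog_arm:
  moves:
    - {"dx": 0, "dy": 0, "dz": 0, "yaw": 0}
    - {"dx": 0, "dy": 0, "dz": 0, "yaw": 0}
    - {"dx": 0, "dy": 0, "dz": 0, "yaw": 0}
    - {"dx": 0, "dy": 0, "dz": 0, "yaw": 0}
    - {"dx": 0, "dy": 0, "dz": 0, "yaw": 0}
    - {"dx": 0, "dy": 0, "dz": 0, "yaw": 0}
  claw: 1.5

```text
time_s: 25.82
ee_pos: [0.5249, -0.3724, 0.0796]
eef_rot: [0.227, 0.974, 0.002, 0.004]
wrist_force: [-0.6, 0.9, 6.5]
width: 0.0287
```

Request:
jog_arm:
  moves:
    - {"dx": 0, "dy": 0, "dz": 0, "yaw": 0}
    - {"dx": 0, "dy": 0, "dz": -3, "yaw": 0}
    - {"dx": 0, "dy": 0, "dz": -6, "yaw": 0}
    - {"dx": 0, "dy": 0, "dz": -9, "yaw": 0}
    - {"dx": 0, "dy": 0, "dz": -12, "yaw": 0}
    - {"dx": 0, "dy": 0, "dz": -12, "yaw": 0}
    - {"dx": 0, "dy": 0, "dz": -12, "yaw": 0}

```text
time_s: 26.7
ee_pos: [0.5233, -0.3722, 0.1987]
eef_rot: [0.227, 0.974, 0.002, 0.004]
wrist_force: [-0.3, -0.7, -0.5]
width: 0.0288
```

```bash
python3 go.py .6306 -.127 .19 
```

```text
t 26.7 p [ 0.5233 -0.3722  0.1987] w 0.0288 F [-0.3 -0.7 -0.5] tipreach 0.019
[[ 1.2  26.74  1.  ]]
```

Request:
jog_arm:
  moves:
    - {"dx": 0.2, "dy": 4, "dz": 0, "yaw": 0}
    - {"dx": 0.4, "dy": 8, "dz": 0, "yaw": 0}
    - {"dx": 0.6, "dy": 12, "dz": 0, "yaw": 0}
    - {"dx": 0.8, "dy": 16, "dz": 0, "yaw": 0}
    - {"dx": 0.9, "dy": 20, "dz": 0, "yaw": 0}
    - {"dx": 1.1, "dy": 24, "dz": 0, "yaw": 0}
    - {"dx": 1.2, "dy": 26.7, "dz": 0.5, "yaw": 0}
    - {"dx": 1.2, "dy": 26.7, "dz": 1, "yaw": 0}
    - {"dx": 1.2, "dy": 26.7, "dz": 1, "yaw": 0}

```text
time_s: 27.82
ee_pos: [0.6294, -0.1276, 0.1884]
eef_rot: [0.226, 0.974, 0.002, 0.002]
wrist_force: [-0.9, -0.4, -0.2]
width: 0.0286
```

```bash
python3 go.py .6303 -.127 .109; python3 - <<'E'
from h import *
im,d,p=shot('scene')
a=shot('side')[0]
f=lambda i:cv2.resize(i,None,fx=3.5,fy=3.5)
cv2.imwrite('pics/c5.png',cv2.cvtColor(np.hstack([f(im[100:220,160:270]),f(a[80:200,190:300])]),cv2.COLOR_RGB2BGR))
E
```

```text
t 27.82 p [ 0.6294 -0.1276  0.1884] w 0.0286 F [-0.9 -0.4 -0.2] tipreach 0.019
[[-0.03  0.06  7.94]]
```

View pics/c5.png

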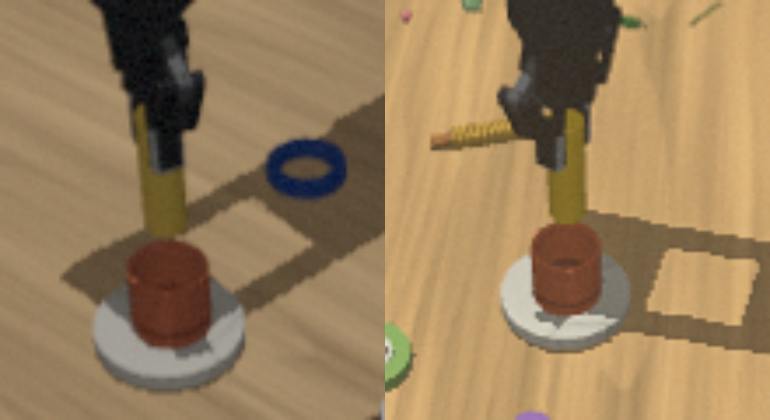

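The candle is over the mouth of the terracotta pot in both views (bottom at (165,232) and (567,220)).

Request:
jog_arm:
  moves:
    - {"dx": 0, "dy": 0, "dz": 1.5, "yaw": 0}
    - {"dx": 0, "dy": 0, "dz": 3, "yaw": 0}
    - {"dx": 0, "dy": 0, "dz": 4.5, "yaw": 0}
    - {"dx": 0, "dy": 0, "dz": 6, "yaw": 0}
    - {"dx": 0, "dy": 0, "dz": 7, "yaw": 0}
    - {"dx": 0, "dy": 0, "dz": 7.9, "yaw": 0}
    - {"dx": 0, "dy": 0, "dz": 8, "yaw": 0}
    - {"dx": 0, "dy": 0, "dz": 8, "yaw": 0}

```text
time_s: 28.92
ee_pos: [0.6306, -0.1281, 0.1097]
eef_rot: [0.227, 0.974, 0.002, 0.003]
wrist_force: [0.3, -0.6, -0.7]
width: 0.0285
```

Request:
jog_arm:
  moves:
    - {"dx": 0, "dy": 0, "dz": 0.1, "yaw": 0}
    - {"dx": 0, "dy": 0, "dz": 0.2, "yaw": 0}
    - {"dx": 0, "dy": 0, "dz": 0.3, "yaw": 0}
    - {"dx": 0, "dy": 0, "dz": 0.3, "yaw": 0}

```text
time_s: 29.42
ee_pos: [0.6306, -0.1281, 0.1067]
eef_rot: [0.227, 0.974, 0.002, 0.003]
wrist_force: [-0.2, 0.2, -0.2]
width: 0.0284
```

Request:
jog_arm:
  moves:
    - {"dx": 0, "dy": 0, "dz": 0.1, "yaw": 0}
    - {"dx": 0, "dy": 0, "dz": 0.2, "yaw": 0}
    - {"dx": 0, "dy": 0, "dz": 0.2, "yaw": 0}

```text
time_s: 29.8
ee_pos: [0.6305, -0.1281, 0.1045]
eef_rot: [0.227, 0.974, 0.002, 0.003]
wrist_force: [-1.0, -0.3, -0.3]
width: 0.0288
```

Request:
jog_arm:
  moves:
    - {"dx": 0, "dy": 0, "dz": 0.1, "yaw": 0}
    - {"dx": 0, "dy": 0, "dz": 0.15, "yaw": 0}
    - {"dx": 0, "dy": 0, "dz": 0.15, "yaw": 0}

```text
time_s: 30.18
ee_pos: [0.6307, -0.1282, 0.1036]
eef_rot: [0.227, 0.974, 0.002, 0.003]
wrist_force: [-1.3, 0.3, 4.8]
width: 0.0289
```

Request:
jog_arm:
  moves:
    - {"dx": 0, "dy": 0, "dz": 0, "yaw": 0}
    - {"dx": 0, "dy": 0, "dz": 0, "yaw": 0}
    - {"dx": 0, "dy": 0, "dz": 0, "yaw": 0}
    - {"dx": 0, "dy": 0, "dz": 0, "yaw": 0}
    - {"dx": 0, "dy": 0, "dz": 0, "yaw": 0}
    - {"dx": 0, "dy": 0, "dz": -2, "yaw": 0}
    - {"dx": 0, "dy": 0, "dz": -5, "yaw": 0}
    - {"dx": 0, "dy": 0, "dz": -9, "yaw": 0}
    - {"dx": 0, "dy": 0, "dz": -12, "yaw": 0}
    - {"dx": 0, "dy": 0, "dz": -12, "yaw": 0}
  claw: 6

```text
time_s: 31.42
ee_pos: [0.6316, -0.1288, 0.228]
eef_rot: [0.227, 0.974, 0.002, 0.007]
wrist_force: [-0.1, 0.7, -0.9]
width: 0.0597
```

```bash
for c in wrist side scene; do python3 wm.py $c .119 .015 .631 -.128 .073 .029 .63 -.127 ; done; python3 go.py .42 -.175 .15
```

```text
0.119 (array([ 0.6296, -0.1282,  0.0146]), 834, np.float64(0.1182))
0.073 (array([ 0.6307, -0.1271,  0.0286]), 664, np.float64(0.072))
0.119 (array([ 0.6262, -0.1268,  0.0149]), 75, np.float64(0.1187))
0.073 (array([ 0.6272, -0.1255,  0.0291]), 128, np.float64(0.0722))
0.119 (array([ 0.6282, -0.1251,  0.0152]), 94, np.float64(0.1177))
0.073 (array([ 0.6302, -0.1245,  0.0292]), 159, np.float64(0.0711))
t 31.57 p [ 0.6294 -0.1283  0.2235] w 0.0598 F [ 0.2  0.3 -1.2] tipreach 0.019
[[ 16.76 -13.48   7.19]]
```

The yellow candle stands within 2 mm of the pot's axis. Now the ring.

Request:
jog_arm:
  moves:
    - {"dx": 16.8, "dy": -13.5, "dz": 6, "yaw": 0}
    - {"dx": 16.8, "dy": -13.5, "dz": 6, "yaw": 0}
    - {"dx": 16.8, "dy": -13.5, "dz": 6, "yaw": 0}
    - {"dx": 16.8, "dy": -13.5, "dz": 6, "yaw": 0}
    - {"dx": 16.8, "dy": -13.5, "dz": 6, "yaw": 0}
    - {"dx": 16.8, "dy": -13.5, "dz": 6, "yaw": 0}
    - {"dx": 16.8, "dy": -13.5, "dz": 6, "yaw": 0}
    - {"dx": 16.8, "dy": -13.5, "dz": 6, "yaw": 0}
  claw: 8.54

```text
time_s: 32.58
ee_pos: [0.4203, -0.1749, 0.162]
eef_rot: [0.227, 0.974, 0.002, 0.003]
wrist_force: [0.3, 0.1, 0.7]
width: 0.0854
```

```bash
python3 wm.py wrist .014 .033 .42 -.1755;  python3 go.py .42 -.1755 .022
```

```text
0.014 (array([ 0.4196, -0.1757,  0.0325]), 1732, np.float64(0.0131))
t 32.62 p [ 0.4201 -0.1749  0.162 ] w 0.0854 F [ 0.2 -0.3 -0.8] tipreach 0.019
[[ 0.06 -0.13 14.  ]]
```

```bash
python3 - <<'E'
from h import *
from scipy.spatial.transform import Rotation as R
s=env.state(); im,d,p=load('wrist'); P=cloud(im,d,p)
T=R.from_quat(s['eef_rot']).inv().apply((P-s['ee_pos']).reshape(-1,3)).reshape(P.shape)
m=(np.abs(T[...,0])<.012)&(np.abs(T[...,1])>.04)&(np.abs(T[...,1])<.058)&(T[...,2]<.06)&(T[...,2]>-.03)
q=T[m]; print(len(q)); print(np.percentile(q[:,2],[50,90,95,99,100]).round(4)); print(np.percentile(np.abs(q[:,1]),[0,5,50,95]).round(4), (im[m].mean(0)))
E
```

```text
3538
[-0.0144 -0.0003  0.0024  0.0053  0.0074]
[0.0417 0.0422 0.043  0.0545] [81.58366309 69.97964952 57.84680611]
```

The open fingertips are only about 6–7 mm ahead of the TCP because the pads swing back. So for the ring the TCP has to go down to about 13 mm, for a grip lower than its top.

Request:
jog_arm:
  moves:
    - {"dx": 0.1, "dy": -0.1, "dz": 3, "yaw": 0}
    - {"dx": 0.1, "dy": -0.1, "dz": 7, "yaw": 0}
    - {"dx": 0.1, "dy": -0.1, "dz": 10, "yaw": 0}
    - {"dx": 0.1, "dy": -0.1, "dz": 12.5, "yaw": 0}
    - {"dx": 0.1, "dy": -0.1, "dz": 13.5, "yaw": 0}
    - {"dx": 0.1, "dy": -0.1, "dz": 14.2, "yaw": 0}
    - {"dx": 0.1, "dy": -0.1, "dz": 14.7, "yaw": 0}
    - {"dx": 0.1, "dy": -0.1, "dz": 14.8, "yaw": 0}
    - {"dx": 0.1, "dy": -0.1, "dz": 14.8, "yaw": 0}

```text
time_s: 33.75
ee_pos: [0.4202, -0.1752, 0.0144]
eef_rot: [0.227, 0.974, 0.002, 0.004]
wrist_force: [-0.2, -0.0, 0.2]
width: 0.0851
```

Request:
jog_arm:
  moves:
    - {"dx": 0, "dy": 0, "dz": 0, "yaw": 0}
    - {"dx": 0, "dy": 0, "dz": 0, "yaw": 0}
    - {"dx": 0, "dy": 0, "dz": 0, "yaw": 0}
    - {"dx": 0, "dy": 0, "dz": 0, "yaw": 0}
    - {"dx": 0, "dy": 0, "dz": 0, "yaw": 0}
  claw: 5.5

```text
time_s: 34.38
ee_pos: [0.4205, -0.1753, 0.0153]
eef_rot: [0.226, 0.974, 0.002, 0.004]
wrist_force: [-1.4, 1.0, 14.5]
width: 0.0631
```

Request:
jog_arm:
  moves:
    - {"dx": 0, "dy": 0, "dz": 0, "yaw": 0}
    - {"dx": 0, "dy": 0, "dz": -1, "yaw": 0}
    - {"dx": 0, "dy": 0, "dz": -4, "yaw": 0}
    - {"dx": 0, "dy": 0, "dz": -8, "yaw": 0}
    - {"dx": 0, "dy": 0, "dz": -12, "yaw": 0}
    - {"dx": 0, "dy": 0, "dz": -16, "yaw": 0}
    - {"dx": 0, "dy": 0, "dz": -18, "yaw": 0}
    - {"dx": 0, "dy": 0, "dz": -18, "yaw": 0}
    - {"dx": 0, "dy": 0, "dz": -18, "yaw": 0}

```text
time_s: 35.5
ee_pos: [0.4183, -0.1753, 0.1946]
eef_rot: [0.226, 0.974, 0.002, 0.004]
wrist_force: [-0.8, -0.1, -1.3]
width: 0.0629
```

```bash
python3 - <<'E'
from h import *
im,d,p=shot('wrist'); P=cloud(im,d,p)
c=im.astype(int); m=(c[...,2]>c[...,0]+30)&(c[...,2]>c[...,1]+20)&(P[...,2]>.1)
q=P[m]; print(m.sum(), 'z',np.percentile(q[:,2],[2,50,98]).round(4))
t=q[:,2]>np.percentile(q[:,2],40)
from wm import fit
print('ring',fit(P[m],np.percentile(q[:,2],80),.033,q[:,:2].mean(0),.008))
A=np.c_[q[:,:2]-q[:,:2].mean(0),np.ones(len(q))]; print('plane',np.linalg.lstsq(A,q[:,2],rcond=None)[0].round(3))
cv2.imwrite('pics/w6.png',cv2.cvtColor(im,cv2.COLOR_RGB2BGR))
E
python3 go.py .63 -.1278 .195
```

```text
4699 z [0.1913 0.1925 0.1937]
ring (array([ 0.4184, -0.1752,  0.032 ]), 4681, np.float64(0.1925))
plane [-0.066  0.052  0.193]
t 35.55 p [ 0.4181 -0.1752  0.1943] w 0.0629 F [-0.5  0.4 -1. ] tipreach 0.019
[[-16.92  13.6    0.09]]
```

View pics/w6.png

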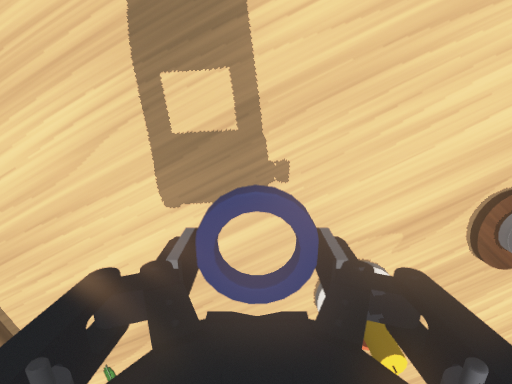

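The ring is centred in the jaws (pixel (257,243)) and about level.

Request:
jog_arm:
  moves:
    - {"dx": -4, "dy": 3.2, "dz": 0, "yaw": 0}
    - {"dx": -8, "dy": 6.4, "dz": 0, "yaw": 0}
    - {"dx": -12, "dy": 9.6, "dz": 0, "yaw": 0}
    - {"dx": -15, "dy": 12.1, "dz": 0, "yaw": 0}
    - {"dx": -16.9, "dy": 13.6, "dz": 0, "yaw": 0}
    - {"dx": -16.9, "dy": 13.6, "dz": 1, "yaw": 0}
    - {"dx": -16.9, "dy": 13.6, "dz": 2, "yaw": 0}
    - {"dx": -16.9, "dy": 13.6, "dz": 2, "yaw": 0}
    - {"dx": -16.9, "dy": 13.6, "dz": 2, "yaw": 0}

```text
time_s: 36.67
ee_pos: [0.6293, -0.1279, 0.1759]
eef_rot: [0.227, 0.974, 0.002, 0.003]
wrist_force: [0.4, -0.4, -1.5]
width: 0.0628
```

```bash
python3 - <<'E'
from h import *
im,d,p=shot('wrist'); s=shot('scene')[0]; a=shot('side')[0]
f=lambda i:cv2.resize(i,(380,380))
cv2.imwrite('pics/c7.png',cv2.cvtColor(np.hstack([f(s[110:210,165:265]),f(a[90:190,190:290])]),cv2.COLOR_RGB2BGR))
P=cloud(im,d,p); c=im.astype(int); m=(c[...,2]>c[...,0]+30)&(c[...,2]>c[...,1]+20)&(P[...,2]>.1)
from wm import fit
q=P[m]; print('ring',fit(q,np.percentile(q[:,2],80),.033,q[:,:2].mean(0),.008)); print('candle',fit(P,.119,.015,(.63,-.128)))
E
python3 go.py .63 -.128 .093
```

```text
ring (array([ 0.6293, -0.1277,  0.0322]), 5755, np.float64(0.1737))
candle (array([ 0.6323, -0.1295,  0.0126]), 653, np.float64(0.1183))
t 36.83 p [ 0.63   -0.1279  0.1764] w 0.0629 F [-1.   0.5 -1. ] tipreach 0.019
[[ 0.04 -0.05  8.34]]
```

View pics/c7.png

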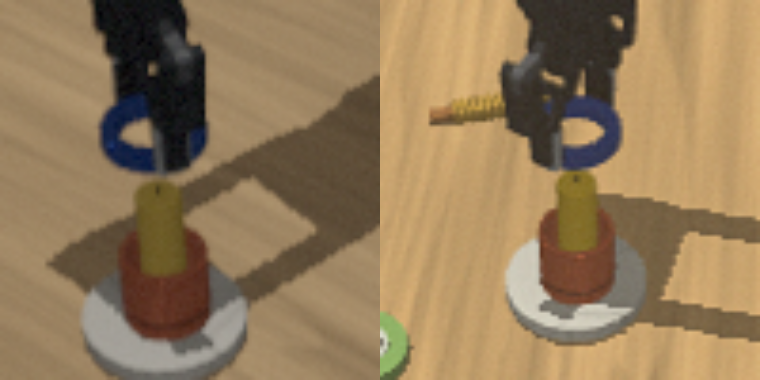

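The ring hangs level, centred above the yellow candle in both views. Descending to about 4 mm above the rim.

Request:
jog_arm:
  moves:
    - {"dx": 0.1, "dy": 0, "dz": 1.5, "yaw": 0}
    - {"dx": 0.1, "dy": 0, "dz": 3, "yaw": 0}
    - {"dx": 0.1, "dy": 0, "dz": 4.2, "yaw": 0}

```text
time_s: 37.2
ee_pos: [0.6288, -0.1272, 0.1328]
eef_rot: [0.227, 0.974, 0.002, 0.003]
wrist_force: [0.1, -0.3, -0.9]
width: 0.0627
```

Request:
jog_arm:
  moves:
    - {"dx": 0, "dy": 0, "dz": 1.2, "yaw": 0}
    - {"dx": 0, "dy": 0, "dz": 2.4, "yaw": 0}
    - {"dx": 0, "dy": 0, "dz": 3.2, "yaw": 0}
    - {"dx": 0, "dy": 0, "dz": 3.6, "yaw": 0}
    - {"dx": 0, "dy": 0, "dz": 3.6, "yaw": 0}

```text
time_s: 37.83
ee_pos: [0.629, -0.1271, 0.0966]
eef_rot: [0.227, 0.974, 0.002, 0.003]
wrist_force: [-0.8, -0.7, -0.9]
width: 0.0629
```

Request:
jog_arm:
  moves:
    - {"dx": 0, "dy": 0, "dz": 0.2, "yaw": 0}
    - {"dx": 0, "dy": 0, "dz": 0.4, "yaw": 0}
    - {"dx": 0, "dy": 0, "dz": 0.55, "yaw": 0}
    - {"dx": 0, "dy": 0, "dz": 0.55, "yaw": 0}

```text
time_s: 38.33
ee_pos: [0.629, -0.1271, 0.0911]
eef_rot: [0.227, 0.974, 0.002, 0.003]
wrist_force: [-0.5, 0.6, -1.3]
width: 0.0625
```

Request:
jog_arm:
  moves:
    - {"dx": 0, "dy": 0, "dz": 0.1, "yaw": 0}
    - {"dx": 0, "dy": 0, "dz": 0.15, "yaw": 0}
    - {"dx": 0, "dy": 0, "dz": 0.15, "yaw": 0}

```text
time_s: 38.7
ee_pos: [0.629, -0.1271, 0.0895]
eef_rot: [0.227, 0.974, 0.002, 0.003]
wrist_force: [0.1, 0.3, -1.1]
width: 0.063
```

Request:
jog_arm:
  moves:
    - {"dx": 0, "dy": 0, "dz": 0.1, "yaw": 0}
    - {"dx": 0, "dy": 0, "dz": 0.15, "yaw": 0}
    - {"dx": 0, "dy": 0, "dz": 0.15, "yaw": 0}

```text
time_s: 39.08
ee_pos: [0.6291, -0.1271, 0.0885]
eef_rot: [0.227, 0.974, 0.002, 0.003]
wrist_force: [-2.2, 0.1, 6.1]
width: 0.0631
```

Request:
jog_arm:
  moves:
    - {"dx": 0, "dy": 0, "dz": 0, "yaw": 0}
    - {"dx": 0, "dy": 0, "dz": 0, "yaw": 0}
    - {"dx": 0, "dy": 0, "dz": 0, "yaw": 0}
    - {"dx": 0, "dy": 0, "dz": 0, "yaw": 0}
    - {"dx": 0, "dy": 0, "dz": 0, "yaw": 0}
    - {"dx": 0, "dy": 0, "dz": -1, "yaw": 0}
    - {"dx": 0, "dy": 0, "dz": -4, "yaw": 0}
    - {"dx": 0, "dy": 0, "dz": -8, "yaw": 0}
    - {"dx": 0, "dy": 0, "dz": -12, "yaw": 0}
    - {"dx": 0, "dy": 0, "dz": -14, "yaw": 0}
  claw: 8.54

```text
time_s: 40.33
ee_pos: [0.6291, -0.1276, 0.2315]
eef_rot: [0.227, 0.974, 0.002, 0.005]
wrist_force: [-0.4, 0.3, -0.4]
width: 0.0852
```

Request:
jog_arm:
  moves:
    - {"dx": 5, "dy": 0, "dz": -2, "yaw": 0}
    - {"dx": 10, "dy": 0, "dz": -2, "yaw": 0}
    - {"dx": 12, "dy": 0, "dz": -2, "yaw": 0}
    - {"dx": 12, "dy": 0, "dz": -2, "yaw": 0}
    - {"dx": 12, "dy": 0, "dz": -2, "yaw": 0}

```text
time_s: 40.95
ee_pos: [0.5221, -0.0749, 0.2506]
eef_rot: [0.227, 0.974, 0.002, 0.005]
wrist_force: [0.4, 0.2, 0.5]
width: 0.0848
```

```bash
for c in wrist side scene; do python3 wm.py $c .119 .015 .63 -.128 .087 .033 .63 -.127 .119 .015 .631 .0975 .073 .029 .63 .0975; done; python3 - <<'E'
from h import *
s=load('scene')[0]; a=load('side')[0]
f=lambda i:cv2.resize(i,(390,390))
cv2.imwrite('pics/c8.png',cv2.cvtColor(np.hstack([f(s[120:260,175:315]),f(a[120:260,180:320])]),cv2.COLOR_RGB2BGR))
E
python3 go.py
```

```text
0.119 (array([ 0.6295, -0.128 ,  0.0144]), 509, np.float64(0.1183))
0.087 (array([ 0.6289, -0.1266,  0.0328]), 1110, np.float64(0.0862))
0.119 (array([0.6311, 0.0968, 0.015 ]), 659, np.float64(0.1184))
0.073 (array([0.6303, 0.0965, 0.0287]), 719, np.float64(0.0721))
0.119 (array([ 0.6255, -0.1265,  0.0141]), 74, np.float64(0.1187))
0.087 (array([ 0.6253, -0.1243,  0.0326]), 201, np.float64(0.087))
0.119 (array([0.6276, 0.0993, 0.0142]), 102, np.float64(0.1189))
0.073 (array([0.6269, 0.0989, 0.0288]), 164, np.float64(0.0724))
0.119 (array([ 0.6288, -0.1251,  0.0153]), 92, np.float64(0.1174))
0.087 (array([ 0.6279, -0.124 ,  0.0331]), 240, np.float64(0.0855))
0.119 (array([0.6296, 0.0994, 0.0149]), 119, np.float64(0.1176))
0.073 (array([0.6295, 0.0996, 0.029 ]), 186, np.float64(0.0718))
t 41.1 p [ 0.522  -0.075   0.2503] w 0.0851 F [ 0.  -0.2  0.9] tipreach 0.019
[]
```

View pics/c8.png

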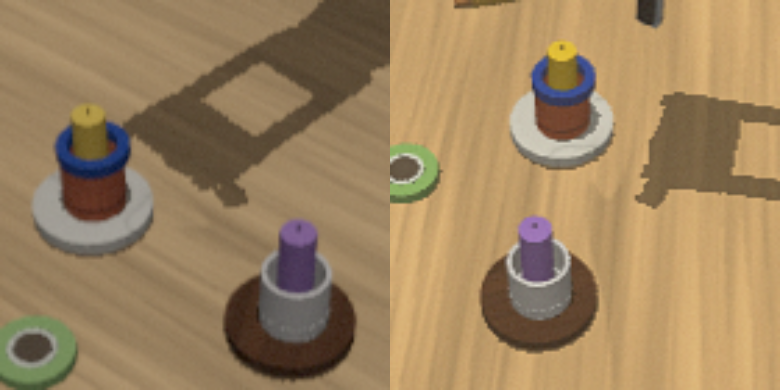

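Both centrepieces stand upright and centred. The ring lies flat on the terracotta rim at about (92,148) and (563,80), and the arm is clear. Handing in.

```bash
python3 -c "
from workcell import env
print(env.hand_in())"
```

```text
the job is handed in; nothing more can be done
None
```

The job is done and handed in at about 41 s of the 125 s allowed. Both pots were placed first, then the lilac candle (the smaller one), then the yellow candle, and last the blue ring.

**Final checks:** these are readings from the wrist camera, with the arm clear of everything.
- **Candles:** the yellow candle is within about 2 mm of its pot's axis and the lilac within about 1 mm. Their tops are at 118–119 mm, which means they stand on the pot floors.
- **Ring:** it is about 2 mm from the pot's axis. Its top is at 86–87 mm, flat on the rim.
- **Pots:** both are within about 2 mm of the centres of their discs.

**Disagreements:** the scene and side cameras differ from the wrist camera by up to 3–4 mm in absolute position. They agree with it on how the parts sit relative to each other.

**Not measured:** I did not re-measure the phone, tape roll or wire stick at the end. The arm never went near them, and they were not seen to move in the pictures that showed them.

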